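Start the seed feeder and hold its gate open at the mark

ROBOT

A 6-joint arm with a two-finger parallel gripper is mounted at the origin on the work surface. World frame = base frame: x ahead of the robot, y to its left, z up, the work surface at z = 0. Lengths are in m, angles in rad, forces in N, time in s.
With the tool pointing down it reaches from about 0.3 to 1 m from the base axis. Payload 5.1 kg.
Tool frame: the origin (TCP) lies midway between the tips of the shut fingers; the grasp point (between the pads) lies 19 mm behind it (bot.pinch_z is the distance from the TCP to the grasp point, in m); z points along the fingers, y is the line along which they close (so a half turn about z gives the same grasp; the last joint's range is limited). The gripper opens to 95 mm and grips with 3 to 60 N. Pads are 20 mm wide; open, the fingers measure 119 mm over their backs; the gripper's body (75 mm by 180 mm) begins 59 mm behind the grasp point.
Start: joints at [-1.305, 0.124, 1.65, -0, 1.367, -0.083], TCP at [0.222, -0.611, 0.215] pointing down, gripper open.
Joint ranges: [-2.61, 2.61], [-1.02, 2.33], [0.03, 2.71], [-1.35, 4.49], [0.32, 2.68], [-2.91, 2.91]. Speed limits (rad/s): [2.57, 2.57, 3.14, 3.14, 3.14, 3.14].

INTERFACE

Orientations are given as a unit quaternion [x, y, z, w].
In Python, from station import sensors, get_image, camera_params, job, bot gives the robot as it stands.
- The arm moves only by the tool servo_tool, never from a script. Its argument "increments" is a list of rows, each an object with "fingers": the finger opening in m, from 0 to 0.0951; "xyz": the shift along the tool's x, y, z in m, a list of three; "rotation": the turn, a rotation vector about the tool's x, y, z in units of 6 degrees (1.0 is 6 degrees), a list of three. A call has 1 to 10 rows; each row is the pose to reach, as a shift and turn from the pose commanded when the call began, along the tool's axes at that moment; what a row does not reach only later rows make up. A row lasts 1/8 s, in which the tool goes at most 62.5 mm and 10.7 degrees, less where a joint would pass 70% of its speed; a pose out of reach is approached as far as the arm can. A call with a gripper value outside its range is refused whole. The fingers move at their own pace and stop on an object; "grip_force" is the grip in N (left out, the last holds). Time passes only in rows, so rows that repeat a pose let the fingers close. It gives the time, the measured TCP pose, the force, the opening and the grip force at its end, in the units of the state.
- sensors.get_obs(): the state, without advancing time (a new reading comes with each control period).
- get_image(name): name is "scene" or "top" or "wrist"; returns (picture, depth): 420x560x3 uint8, red, green, blue; 420x560 float32, m along the optical axis (not along the pixel's ray), 0 where there is no reading.
- camera_params(name): a dict with "fovy" (degrees; the focal length in pixels is half the picture's height over the tangent of half this angle, whatever the lens; pixels are square), "cx", "cy" (the principal point, pixels), "k1" (the pictures are not rectified: a ray, as slopes to the right and down, at radius r is drawn at 1 + k1 r^2 times it, then the intrinsics apply), "eye" and "orientation" of the camera in the world. Camera axes: x right, y down, z forward; pixel columns grow to the right and rows downward; lengths in m; the calibration is good to about 2 mm. A picture is of the moment at which its call begins: read the wrist's pose just before it. camera_params takes no time and is no camera call; for the wrist camera it gives the pose at the moment of the call.
- job.sign_off(): hands the job in; it is judged then, once.
The state is a dict: "t": time; "q": joint angles; "qd": joint speeds; "joint_torque": joint torques, N m; "tcp_pos": TCP position; "orientation": TCP orientation; "wrist_force": force on the tool from outside, world axes, zero at the start; "ft_torque": the same for the moment, N m; "finger_gap": finger opening in m; "finger_force": force on a finger pad.
Only numpy, scipy, OpenCV 4.12 (cv2) and the standard library are available. Lean on these libraries where they do the work, as an engineer would, in place of code of your own. Each camera call takes 0.05 s, during which the arm holds its last target. There are 200 camera calls.

TASK

Start the seed feeder: twist the knob on the grey switch box clockwise to its stop, then let go so that it springs back. Then pull the feeder's spring-return gate out by its upright handle until the handle lines up with the clip on the rail, and keep it there: finish while still holding the handle at the clip, after at least 3 seconds there, because the gate snaps shut when released. Leave the other things on the table where they are.

Things in the scene. Friction and masses are not known exactly. Their poses are not given: they have to be found in the camera images.
- feeder: Seed feeder, fixed. Dark green base 380 x 120 x 10 mm; two aluminium rails 45 mm left and right of its middle, 12 mm wide, tops 72 mm above the table; dark green square hopper 120 x 128 mm over the rear, top 220 mm up. Origin on the table, centre line; x axis runs from the rails' front end (216 mm before the origin) to the hopper (front face 35 mm behind the origin). Yaw within 0.3 rad.
- gate (a joint): Travel of the feeder's gate (m): 0 shut, 0.11 fully out. It is pulled along the feeder's -x (away from the hopper, roughly towards the robot). A spring pushes it shut: 3 N when shut plus 60 N per metre of travel (about 8 N at the farthest mark). The mark lies at a travel between 0.035 and 0.085, short of the end stop.
- gate_grip (a point): Grip point of the gate's handle: a black upright paddle 14 mm thick (feeder x), 36 mm wide (y), 64 mm tall, its top 140 mm above the table. The point is on its middle, 22 mm below the top (118 mm above the table). Axes as the feeder's. Around it nothing is higher than 84 mm above the table up to the hopper, whose face is 118 mm behind the handle when shut.
- gate_pointer (a point): Middle of the thin dark crossbar (4 mm thick) at the foot of the handle, which reaches out over both rails as a pointer, 36 mm straight below gate_grip. Axes as the feeder's.
- clip_mark (a point): The mark: middle of the top of a grey clip 14 mm long (feeder x), 20 mm wide, on the left (+y) rail 45 mm from the centre line, top 77 mm above the table, fixed at a place that differs each time. Axes as the feeder's. The gate is at the mark when the pointer is level with the clip's middle along the feeder's x, give or take the clip's half length of 7 mm.
- switchbox: Grey switch box, fixed to the table, 110 x 90 mm, top 52 mm above the table, with the black switch knob on the middle of its top; left or right of the feeder. Origin under its centre on the table.
- switch (a joint): Angle of the spring-return switch knob (rad): 0 = at rest, 1.05 = at its stop; grows clockwise seen from above. The spring turns it back at once when it is let go (0.06 Nm at rest, 0.19 Nm at the stop).
- switch_grip (a point): Point to grip on the knob: a black upright bar 36 mm long, 14 mm thick, 32 mm tall, on the knob's vertical axis, 14 mm below the bar's top (78 mm above the table). x axis along the bar, y across its thickness; it turns with the knob.
- pot_under: Small peat pot, 52 mm across, 50 mm tall, standing on the feeder's base under the hopper. Leave alone. Origin under its centre.
- pot_left: Single peat pot, 60 mm across, 55 mm tall, beside the feeder. Leave alone. Origin under its centre.
- pot_stack: Stack of peat pots, 69 mm across, 110 mm tall, on the other side of the feeder from the switch box. Leave alone. Origin under its centre.
- cell_tray: Peat cell tray with six cells, 160 x 110 x 45 mm, beyond on the left. Leave alone. Origin under its centre.
- sprayer: White plastic bottle with black cap, 64 mm across, 170 mm tall, on the right. Leave alone. Origin under its centre.
- dibber: Wooden-handled dibber lying down, about 180 mm long, 22 mm thick, far left, beside the big green tray. Leave alone. Origin at the middle of its underside.
- label_box: Flat cardboard box 60 x 80 x 35 mm, far right, beside the sage green tray. Leave alone. Origin under its centre.
There are look-alikes about, which are no part of the job. What is shaped like the switchbox but blue is not meant.

How it is judged:
On the way, in this order (a step that is already met when the one before it is completed fails the run):
1. the switch knob is turned to its stop while the gate is shut (value of joint switch above 0.95 rad and value of joint gate below 0.01 m), for 0.1 s.
2. the knob is let go and has sprung back, the gate still shut (value of joint switch below 0.1 rad and contact force between the fingers and switch below 0.1 N and value of joint gate below 0.01 m), for 0.1 s.
3. the gate is held by the fingers at the clip, about 3 s (x of gate_pointer in the frame of clip_mark between -0.007 and 0.007 m and contact force between the fingers and gate above 1 N), for 2.7 s.
At the end, for the whole second after the job is handed in: The gate's pointer is within 7 mm of the clip's middle along the rail, still, with the fingers pressing on the gate with more than 1 N; the knob is back at rest (below 0.1 rad) and untouched (all of step 3 and value of joint switch below 0.1 rad and contact force between the fingers and switch below 0.1 N and velocity of joint gate between -0.01 and 0.01 m/s); the arm keeps its last pose, push and grip.
It fails at once if another thing on the table is moved more than 30 mm (distance of any of pot_under, pot_left, pot_stack, cell_tray, sprayer, dibber, label_box from where it was at the start of the episode above 0.03 m).
It fails at once if another thing on the table is tipped over (angle between any of pot_under, pot_left, pot_stack, cell_tray, sprayer, dibber, label_box's own z axis and vertical above 0.5 rad).
It also fails if it takes over 58 s, if anything falls off the work surface, if the arm or the gripper's body presses on something with over 40 N, if the wrist force passes 120 N, or if a joint passes its speed limit or range.

## Working session

There is one attempt and no reset: what is moved stays moved. The work goes in short steps, Python scripts to look and compute and a tool call to move; the robot and the scene stay as the last step left them, time stands still between calls to the robot, and variables do not carry over. Pictures are saved under pics/ and viewed, at most 10 in all, crops included, and the job is handed in when it is done.

Besides the shell and the picture viewer there is one more tool, called by a JSON object that holds its "method" and its "body". servo_tool: Moves the arm, as the interface text tells. Its arguments: {"type":"object","properties":{"increments":{"type":"array","items":{"type":"object","properties":{"fingers":{"type":"number"},"xyz":{"type":"array","items":{"type":"number"}},"rotation":{"type":"array","items":{"type":"number"}}}}},"grip_force":{"type":"number"}},"required":["increments"]}

```bash
mkdir -p pics; cat > h.py <<'E'
import numpy as np, cv2
from scipy.spatial.transform import Rotation as R
from station import sensors, get_image, camera_params, job, bot
def shot(n,tag):
    p=camera_params(n); im,d=get_image(n)
    cv2.imwrite(f'pics/{tag}.png',im[:,:,::-1]); np.savez(f'pics/{tag}.npz',im=im,d=d,**{k:np.array(v) for k,v in p.items()})
def ray(z,u,v):
    f=210/np.tan(np.radians(float(z['fovy']))/2)
    K=np.array([[f,0,float(z['cx'])],[0,f,float(z['cy'])],[0,0,1]])
    q=cv2.undistortPoints(np.array([[[u,v]]],float),K,np.array([float(z['k1']),0,0,0]))[0,0]
    return R.from_quat(z['orientation']).apply([q[0],q[1],1.])
def pt(z,u,v,h=None):
    r=ray(z,u,v); e=z['eye']
    return e+r*(float(z['d'][int(round(v)),int(round(u))]) if h is None else (h-e[2])/r[2])
E
python3 -c "
from h import *
shot('scene','s0');shot('top','t0')
o=sensors.get_obs();print(o['t'],o['tcp_pos'],o['orientation'],camera_params('top'),camera_params('scene'))"
```

```text
0.1 [ 0.22197228 -0.61032315  0.213529  ] [ 9.84829405e-01  1.73522898e-01 -1.15503911e-04 -9.12713774e-04] {'fovy': 49.51736498338919, 'cx': 277.4436752282057, 'cy': 212.27795760672342, 'k1': -0.03294597908355696, 'eye': array([ 0.29932889, -0.04373254,  1.40730388]), 'orientation': array([-0.69374393,  0.71326885, -0.07259094,  0.0685381 ])} {'fovy': 56.27338817151073, 'cx': 280.7473394903526, 'cy': 209.59684692092475, 'k1': -0.11530230623108231, 'eye': array([ 1.53400462, -0.17432319,  0.7580842 ]), 'orientation': array([ 0.668878  ,  0.58037571, -0.31182412, -0.34428472])}
```

View pics/t0.png

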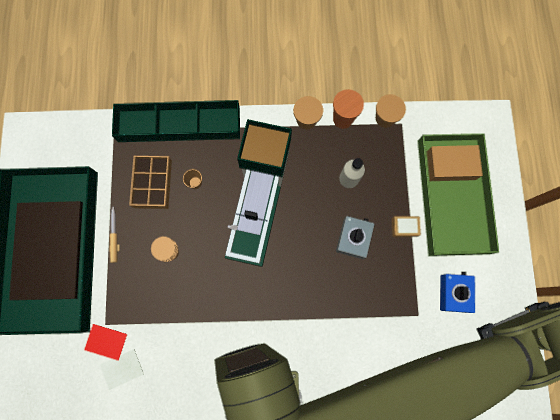

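View pics/s0.png

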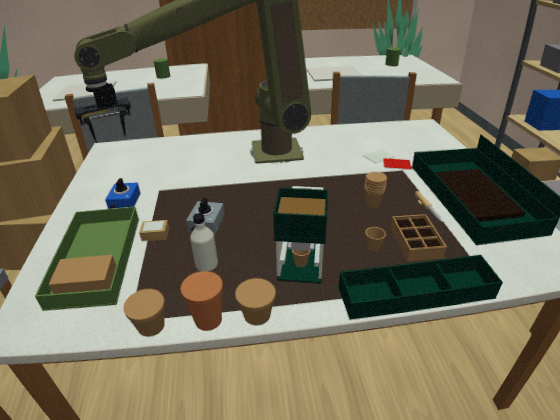

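The top view shows the feeder (hopper ~265,148, paddle ~251,215, clip ~233,227) and the grey switch box at ~356,237. The blue decoy is at 458,292. I'll enlarge the area that matters.

```bash
python3 -c "
import cv2
i=cv2.imread('pics/t0.png')
a=cv2.resize(i[160:270,220:300],None,fx=5,fy=5,interpolation=cv2.INTER_CUBIC)
b=cv2.resize(i[205:265,330:384],None,fx=7,fy=7,interpolation=cv2.INTER_CUBIC)
import numpy as np
c=np.zeros((550,800,3),np.uint8);c[:550,:400]=a;c[:420,410:788]=b;cv2.imwrite('pics/c0.png',c)"
```

```text
(no output)
```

View pics/c0.png

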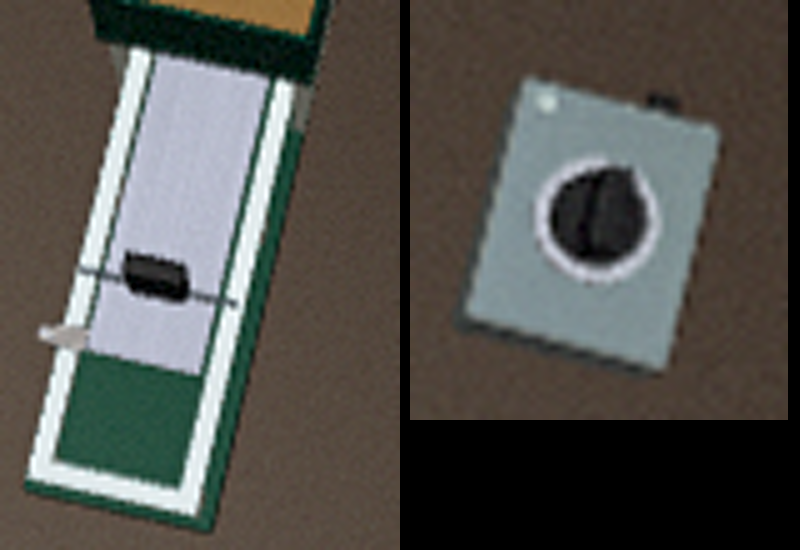

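The enlarged crop shows the pointer bar from (236.4,214) to (267,220.6), the clip around (233.5,227.5), and the knob centre near (356.5,235.7). The bar runs roughly along the box's long axis.

```bash
python3 -c "
from h import *
z=np.load('pics/t0.npz')
c=lambda x,y:(220+x/5-.4,160+y/5-.4)
b=lambda x,y:(330+(x-410)/7-.4,205+y/7-.4)
for n,q,h in [('ptrL',c(82,270),.082),('ptrR',c(235,303),.082),('clip',c(68,337),.077),('railO_far',c(130,50),.072),('railO_near',c(28,478),.072),('railI_far',c(154,55),.072),('railI_near',c(57,455),.072),('RrailO far',c(293,85),.072),('RrailO near',c(195,515),.072),('paddle',c(156,268),.14),
('knob',b(598,218),.07),('box1',b(525,77),.052),('box2',b(720,128),.052),('box3',b(665,370),.052),('box4',b(463,318),.052)]:
  print(n,pt(z,*q,h).round(4),'depth',pt(z,*q).round(4))
"
```

```text
ptrL [0.5671 0.0679 0.082 ] depth [0.5658 0.0674 0.0885]
ptrR [ 0.5447 -0.0224  0.082 ] depth [ 0.5452 -0.0224  0.0793]
clip [0.5279 0.077  0.077 ] depth [0.5277 0.0769 0.0782]
railO_far [0.7052 0.0381 0.072 ] depth [0.7046 0.038  0.0739]
railO_near [0.4454 0.1017 0.072 ] depth [0.4454 0.1018 0.0715]
railI_far [0.7017 0.0235 0.072 ] depth [0.704  0.0239 0.0643]
railI_near [0.4585 0.0846 0.072 ] depth [0.4613 0.0868 0.0488]
RrailO far [ 0.6804 -0.0607  0.072 ] depth [ 0.6803 -0.0607  0.0721]
RrailO near [0.421  0.0041 0.072 ] depth [0.4262 0.0062 0.0147]
paddle [0.5554 0.021  0.14  ] depth [0.5553 0.021  0.1407]
knob [ 0.4926 -0.2879  0.07  ] depth [ 0.4899 -0.2844  0.0891]
box1 [ 0.5578 -0.2633  0.052 ] depth [ 0.5566 -0.2623  0.0581]
box2 [ 0.533  -0.3465  0.052 ] depth [ 5.420e-01 -3.582e-01 -2.000e-04]
box3 [ 0.4291 -0.3158  0.052 ] depth [ 0.4288 -0.3152  0.0546]
box4 [ 0.4538 -0.2307  0.052 ] depth [ 0.4557 -0.2331  0.0351]
```

{"method": "servo_tool", "body": {"increments": [{"xyz":[0.06,-0.035,-0.03],"fingers":0.07},{"xyz":[0.11,-0.065,-0.05],"fingers":0.07},{"xyz":[0.16,-0.092,-0.05],"fingers":0.07},{"xyz":[0.21,-0.122,-0.05],"fingers":0.07},{"xyz":[0.26,-0.15,-0.05],"fingers":0.07},{"xyz":[0.31,-0.18,-0.05],"fingers":0.07},{"xyz":[0.35,-0.2,-0.05],"fingers":0.07},{"xyz":[0.365,-0.21,-0.05],"fingers":0.07},{"xyz":[0.365,-0.21,-0.05],"fingers":0.07},{"xyz":[0.365,-0.21,-0.05],"fingers":0.07}]}}

```text
invalid input
```

```bash
python3 -c "
from h import *
shot('wrist','w1')
o=sensors.get_obs();print(o['t'],o['q'],o['tcp_pos'],R.from_quat(o['orientation']).as_matrix())"
```

```text
0.15 [-1.30456374e+00  1.24352657e-01  1.65138035e+00  9.39952523e-06
  1.36747220e+00 -8.26157728e-02] [ 0.2220134  -0.61037546  0.21365927] [[ 9.39767667e-01  3.41813633e-01 -4.15378981e-04]
 [ 3.41813856e-01 -9.39766386e-01  1.55816337e-03]
 [ 1.42242280e-04 -1.60629385e-03 -9.99998700e-01]]
```

View pics/w1.png

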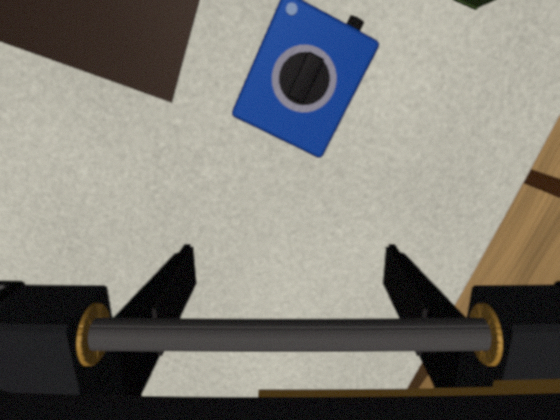

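The move was refused, probably because the rotation field is missing. The wrist view shows the blue decoy ahead of the tool, so the camera looks forward along tool +x. I'll stop short of the knob so it comes into view.

{"method": "servo_tool", "body": {"increments": [{"xyz":[0.04,-0.035,-0.03],"rotation":[0,0,0],"fingers":0.07},{"xyz":[0.08,-0.065,-0.05],"rotation":[0,0,0],"fingers":0.07},{"xyz":[0.12,-0.1,-0.05],"rotation":[0,0,0],"fingers":0.07},{"xyz":[0.16,-0.13,-0.05],"rotation":[0,0,0],"fingers":0.07},{"xyz":[0.2,-0.165,-0.05],"rotation":[0,0,0],"fingers":0.07},{"xyz":[0.235,-0.195,-0.05],"rotation":[0,0,0],"fingers":0.07},{"xyz":[0.25,-0.21,-0.05],"rotation":[0,0,0],"fingers":0.07},{"xyz":[0.25,-0.21,-0.05],"rotation":[0,0,0],"fingers":0.07},{"xyz":[0.25,-0.21,-0.05],"rotation":[0,0,0],"fingers":0.07}], "grip_force": 30}}

```text
t: 1.27
tcp_pos: [0.385, -0.3285, 0.2645]
orientation: [0.985, 0.173, -0.0, 0.0]
wrist_force: [-0.9, 0.5, -0.4]
finger_gap: 0.0698
finger_force: 0.0
```

```bash
python3 -c "
from h import *
shot('wrist','w2')
o=sensors.get_obs();print(o['t'],o['q'],o['tcp_pos'],R.from_quat(o['orientation']).as_matrix())"
```

```text
1.325 [-8.12816363e-01 -2.26732592e-01  1.90408482e+00 -3.07455679e-04
  1.46447182e+00  4.10136734e-01] [ 0.38489066 -0.32875856  0.26448995] [[ 9.40098874e-01  3.40901690e-01 -3.81093767e-04]
 [ 3.40901700e-01 -9.40098947e-01 -4.21251254e-05]
 [-3.72626375e-04 -9.03137299e-05 -9.99999926e-01]]
```

View pics/w2.png

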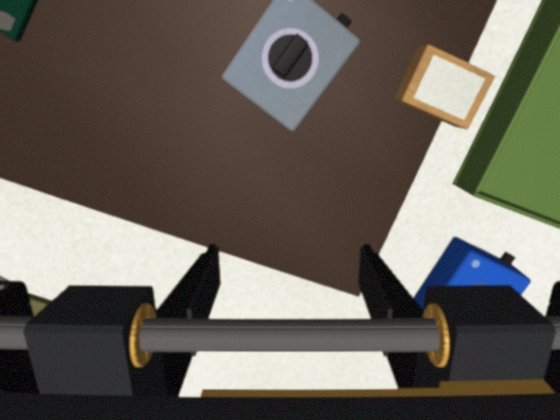

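The knob is at ~(291,58), with its bar running from lower-left to upper-right. I'll fit the bar's top from depth and also measure the feeder parts that are visible.

```bash
cat >> h.py <<'E'
def cloud(z,u0,u1,v0,v1):
    f=210/np.tan(np.radians(float(z['fovy']))/2)
    K=np.array([[f,0,float(z['cx'])],[0,f,float(z['cy'])],[0,0,1]])
    u,v=np.meshgrid(np.arange(u0,u1),np.arange(v0,v1)); d=z['d'][v0:v1,u0:u1]
    q=cv2.undistortPoints(np.stack([u,v],-1).reshape(-1,1,2).astype(float),K,np.array([float(z['k1']),0,0,0]))[:,0]
    r=np.c_[q,np.ones(len(q))]*d.reshape(-1,1)
    return z['eye']+R.from_quat(z['orientation']).apply(r), z['im'][v0:v1,u0:u1].reshape(-1,3).astype(int)
E
python3 -c "
from h import *
z=np.load('pics/w2.npz')
P,C=cloud(z,255,330,20,100)
print(np.histogram(P[:,2],bins=np.arange(0.04,.11,.005)))
s=P[(P[:,2]>.085)&(P[:,2]<.1)]
print(len(s),s.mean(0),cv2.minAreaRect((s[:,:2]*1000).astype(np.float32)))
e=np.linalg.eigh(np.cov(s[:,:2].T));print(e, np.degrees(np.arctan2(e[1][1,1],e[1][0,1])))
i=cv2.imread('pics/w2.png')
cv2.imwrite('pics/c2.png',cv2.resize(i[20:100,250:335],None,fx=7,fy=7,interpolation=cv2.INTER_CUBIC))
"
```

```text
(array([   0,   12, 3210,  949,  919,    9,    6,    8,    8,   10,  724,
          0,    0,    0]), array([0.04 , 0.045, 0.05 , 0.055, 0.06 , 0.065, 0.07 , 0.075, 0.08 ,
       0.085, 0.09 , 0.095, 0.1  , 0.105, 0.11 ]))
734 [ 0.49176421 -0.29053197  0.09252349] ((491.7621154785156, -290.4519348144531), (14.196577072143555, 36.52812194824219), 73.47469329833984)
EighResult(eigenvalues=array([1.66213327e-05, 1.08276321e-04]), eigenvectors=array([[-0.27466837, -0.96153902],
       [-0.96153902,  0.27466837]])) 164.05774778641035
```

View pics/c2.png

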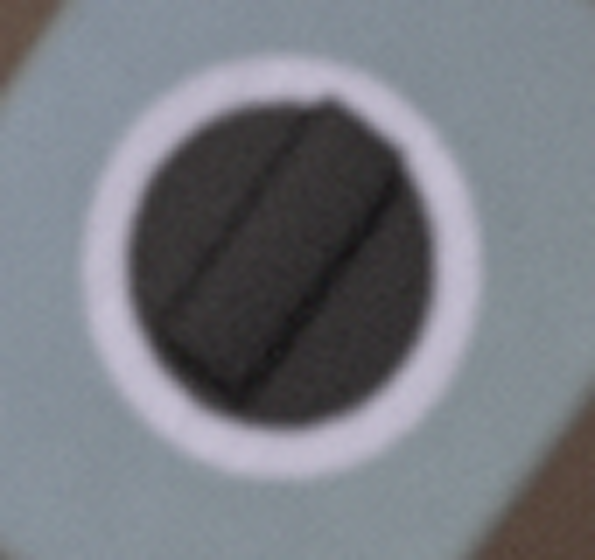

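The bar is centred at (0.492, -0.290) with yaw -16.5°. So the tool must go 0.114 ahead, turn +6.07 units about its z, and descend 0.199.

{"method": "servo_tool", "body": {"increments": [{"xyz":[0.04,0,0.01],"rotation":[0,0,1.5],"fingers":0.05},{"xyz":[0.08,0,0.03],"rotation":[0,0,3],"fingers":0.05},{"xyz":[0.114,0,0.06],"rotation":[0,0,4.5],"fingers":0.05},{"xyz":[0.114,0,0.1],"rotation":[0,0,6.07],"fingers":0.05},{"xyz":[0.114,0,0.13],"rotation":[0,0,6.07],"fingers":0.05},{"xyz":[0.114,0,0.13],"rotation":[0,0,6.07],"fingers":0.05},{"xyz":[0.114,0,0.16],"rotation":[0,0,6.07],"fingers":0.05},{"xyz":[0.114,0,0.185],"rotation":[0,0,6.07],"fingers":0.05},{"xyz":[0.114,0,0.198],"rotation":[0,0,6.07],"fingers":0.05},{"xyz":[0.114,0,0.198],"rotation":[0,0,6.07],"fingers":0.05}], "grip_force": 50}}

```text
t: 2.58
tcp_pos: [0.4923, -0.2896, 0.0669]
orientation: [0.99, -0.143, -0.0, -0.0]
wrist_force: [-0.6, -0.4, 1.1]
finger_gap: 0.05
finger_force: 0.0
```

{"method": "servo_tool", "body": {"increments": [{"xyz":[0,0,0],"rotation":[0,0,0],"fingers":0.0},{"xyz":[0,0,0],"rotation":[0,0,0],"fingers":0.0},{"xyz":[0,0,0],"rotation":[0,0,0],"fingers":0.0},{"xyz":[0,0,0],"rotation":[0,0,0],"fingers":0.0},{"xyz":[0,0,0],"rotation":[0,0,0],"fingers":0.0}], "grip_force": 50}}

```text
t: 3.2
tcp_pos: [0.4922, -0.2906, 0.0671]
orientation: [0.99, -0.143, 0.0, 0.002]
wrist_force: [-1.3, -5.8, 1.2]
finger_gap: 0.0138
finger_force: 50.0
```

The knob is gripped (gap 13.8 mm). Now the clockwise twist.

{"method": "servo_tool", "body": {"increments": [{"xyz":[0,0,0],"rotation":[0,0,1.4],"fingers":0.0},{"xyz":[0,0,0],"rotation":[0,0,2.8],"fingers":0.0},{"xyz":[0,0,0],"rotation":[0,0,4.2],"fingers":0.0},{"xyz":[0,0,0],"rotation":[0,0,5.6],"fingers":0.0},{"xyz":[0,0,0],"rotation":[0,0,7.0],"fingers":0.0},{"xyz":[0,0,0],"rotation":[0,0,8.4],"fingers":0.0},{"xyz":[0,0,0],"rotation":[0,0,9.6],"fingers":0.0},{"xyz":[0,0,0],"rotation":[0,0,10.3],"fingers":0.0},{"xyz":[0,0,0],"rotation":[0,0,10.3],"fingers":0.0},{"xyz":[0,0,0],"rotation":[0,0,10.3],"fingers":0.0}]}}

```text
t: 4.45
tcp_pos: [0.4917, -0.291, 0.0671]
orientation: [0.777, -0.63, 0.001, 0.002]
wrist_force: [-2.4, -5.7, 1.3]
finger_gap: 0.0135
finger_force: 50.1
```

```bash
python3 -c "
from h import *
o=sensors.get_obs();print(o['q'],o['ft_torque'],o['wrist_force']);x=R.from_quat(o['orientation']).as_matrix()[:,0];print(np.degrees(np.arctan2(x[1],x[0]))); shot('wrist','w3')
z=np.load('pics/w3.npz')"
```

```text
[-0.62608045  0.08999723  1.9490034  -0.00491849  1.10144936  2.30965179] [-0.76490157  0.5324902   0.71575068] [-2.39259743 -5.69365669  1.29908827]
-78.07747778507222
```

The tool turned 61.6° and is pressing on the stop with 0.7 Nm. Now I release and lift.

{"method": "servo_tool", "body": {"increments": [{"xyz":[0,0,0],"rotation":[0,0,0],"fingers":0.08},{"xyz":[0,0,0],"rotation":[0,0,0],"fingers":0.08},{"xyz":[0,0,0],"rotation":[0,0,0],"fingers":0.08},{"xyz":[0,0,0],"rotation":[0,0,0],"fingers":0.08},{"xyz":[0,0,0],"rotation":[0,0,0],"fingers":0.08},{"xyz":[0,0,-0.04],"rotation":[0,0,0],"fingers":0.08},{"xyz":[0,0,-0.1],"rotation":[0,0,0],"fingers":0.08},{"xyz":[0,0,-0.16],"rotation":[0,0,0],"fingers":0.08},{"xyz":[0,0,-0.2],"rotation":[0,0,0],"fingers":0.08},{"xyz":[0,0,-0.2],"rotation":[0,0,0],"fingers":0.08}]}}

```text
t: 5.75
tcp_pos: [0.4943, -0.29, 0.2717]
orientation: [0.776, -0.631, 0.004, -0.0]
wrist_force: [0.0, -0.4, -1.0]
finger_gap: 0.0802
finger_force: 0.0
```

{"method": "servo_tool", "body": {"increments": [{"xyz":[-0.03,-0.01,0],"rotation":[0,0,-1.7],"fingers":0.06},{"xyz":[-0.06,-0.02,0],"rotation":[0,0,-3.4],"fingers":0.06},{"xyz":[-0.09,-0.035,0],"rotation":[0,0,-5.1],"fingers":0.06},{"xyz":[-0.12,-0.05,0],"rotation":[0,0,-6.8],"fingers":0.06},{"xyz":[-0.15,-0.06,0],"rotation":[0,0,-8.5],"fingers":0.06},{"xyz":[-0.18,-0.07,0],"rotation":[0,0,-10.2],"fingers":0.06},{"xyz":[-0.2,-0.08,0],"rotation":[0,0,-11.9],"fingers":0.06},{"xyz":[-0.212,-0.087,0],"rotation":[0,0,-13.6],"fingers":0.06},{"xyz":[-0.212,-0.087,0],"rotation":[0,0,-15.3],"fingers":0.06},{"xyz":[-0.212,-0.087,0],"rotation":[0,0,-17],"fingers":0.06}]}}

```text
t: 7.0
tcp_pos: [0.5335, -0.063, 0.2641]
orientation: [0.978, 0.209, -0.002, -0.001]
wrist_force: [0.6, -0.3, 0.4]
finger_gap: 0.06
finger_force: 0.0
```

{"method": "servo_tool", "body": {"increments": [{"xyz":[0,0,0],"rotation":[0,0,-1.7],"fingers":0.06},{"xyz":[0,0,0],"rotation":[0,0,-3.4],"fingers":0.06},{"xyz":[0,0,0],"rotation":[0,0,-5.1],"fingers":0.06},{"xyz":[0,0,0],"rotation":[0,0,-6.8],"fingers":0.06},{"xyz":[0,0,0],"rotation":[0,0,-8.7],"fingers":0.06},{"xyz":[0,0,0],"rotation":[0,0,-8.7],"fingers":0.06},{"xyz":[0,0,0],"rotation":[0,0,-8.7],"fingers":0.06}]}}

```text
t: 7.88
tcp_pos: [0.5339, -0.0636, 0.2654]
orientation: [0.789, 0.614, -0.001, -0.001]
wrist_force: [-0.6, -0.1, 0.6]
finger_gap: 0.0599
finger_force: 0.0
```

```bash
python3 -c "
from h import *
shot('wrist','w4')
o=sensors.get_obs();print(o['t'],o['q'],o['tcp_pos'],o['wrist_force']);x=R.from_quat(o['orientation']).as_matrix()[:,0];print(np.degrees(np.arctan2(x[1],x[0])))
z=np.load('pics/w2.npz')"
```

```text
7.925 [-2.18488791e-01 -1.52301451e-01  1.83799212e+00  1.15788729e-04
  1.45724981e+00  2.83728333e-02] [ 0.53407037 -0.0636416   0.26579023] [-0.53506282  0.20736705  0.48720061]
75.85511172547508
```

View pics/w4.png

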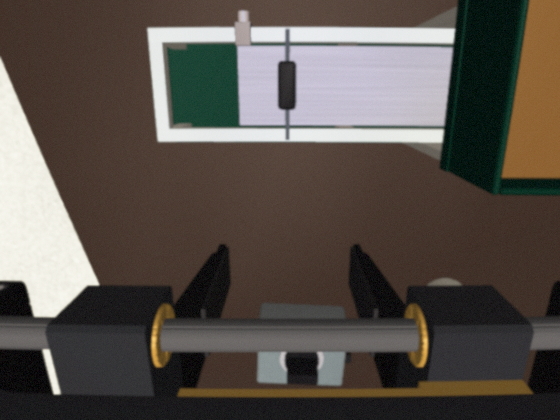

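The wrist view shows the pointer bar at column ~288 (rows 30–140), the paddle at (287,85), and the clip top at columns ~235–251 on the left rail near row 33.

```bash
python3 -c "
from h import *
z=np.load('pics/w4.npz')
im=z['im'].astype(int).sum(2)
print('clip rows',im[30,228:260],im[38,228:260]); print('ptr',im[50,278:298],im[135,278:298],im[36,278:298])
P,C=cloud(z,270,305,55,115); s=P[(P[:,2]>.132)&(P[:,2]<.15)]; print('paddle',s.mean(0),cv2.minAreaRect((s[:,:2]*1000).astype(np.float32)))
P,C=cloud(z,225,262,5,55); w=C
print(np.histogram(P[:,2],bins=np.arange(.06,.09,.002)))
# rail direction: edges of left rail outer/inner
for u,v in [(170,29),(440,29),(170,139),(440,139)]: print(pt(z,u,v,.072))
i=cv2.imread('pics/w4.png')
cv2.imwrite('pics/c4.png',cv2.resize(i[0:60,220:300],None,fx=9,fy=9,interpolation=cv2.INTER_CUBIC))
"
```

```text
clip rows [694 699 696 697 696 669 601 522 491 494 490 490 491 500 501 500 497 502
 496 501 495 460 502 650 699 701 702 704 702 701 700 703] [700 697 691 694 697 693 658 567 493 491 488 494 483 491 492 494 492 491
 499 498 491 472 478 595 679 701 699 697 699 703 705 703]
ptr [620 622 625 619 614 607 544 430 332 292 332 414 526 590 616 623 627 620
 618 616] [708 705 708 703 709 702 667 547 395 325 389 546 672 700 704 709 705 708
 706 706] [711 710 707 706 706 694 644 495 365 313 363 495 639 695 704 707 705 707
 707 706]
paddle [0.5537672  0.02254163 0.14030392] ((553.8091430664062, 22.103652954101562), (35.261070251464844, 13.755074501037598), 75.38773345947266)
(array([  0,   5,  15,  15,  54, 102, 228,  60, 430, 134,   0,   0,   0,
         0]), array([0.06 , 0.062, 0.064, 0.066, 0.068, 0.07 , 0.072, 0.074, 0.076,
       0.078, 0.08 , 0.082, 0.084, 0.086, 0.088]))
[0.46337878 0.09648968 0.072     ]
[0.69946879 0.03718769 0.072     ]
[0.43087632 0.00279514 0.072     ]
[ 0.68582452 -0.06131202  0.072     ]
```

View pics/c4.png

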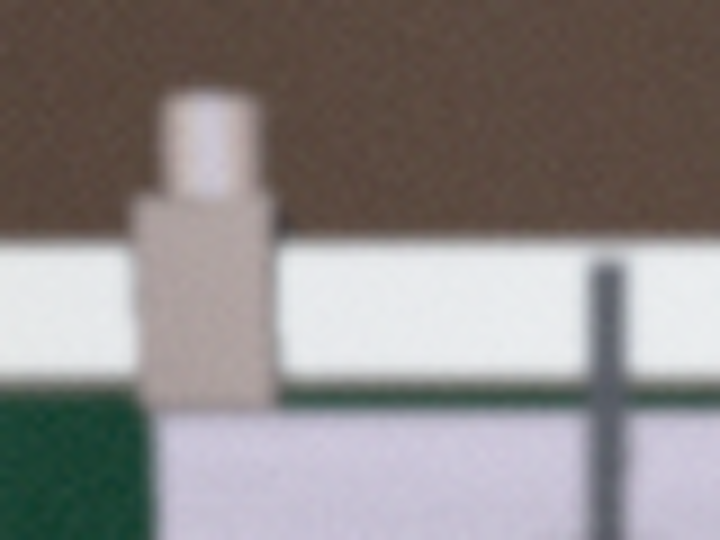

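The clip spans u 235.0–250.5 at row 33, and the pointer is at u 287. Next I compute the travel and the approach.

```bash
python3 -c "
from h import *
z=np.load('pics/w4.npz')
a=pt(z,170,29,.072);b=pt(z,440,29,.072);c=pt(z,170,139,.072);d=pt(z,440,139,.072)
f=(b-a)+(d-c);f/=np.linalg.norm(f);print('yaw',np.degrees(np.arctan2(f[1],f[0])),[np.degrees(np.arctan2(*(q[:2][::-1]))) for q in(b-a,d-c)])
p=[pt(z,287,36,.082),pt(z,287,50,.082),pt(z,287,135,.082)];print(p)
k=pt(z,242.7,33,.077);print(k,'travel',[(q-k)@f for q in p])
o=sensors.get_obs();M=R.from_quat(o['orientation']).as_matrix()
l=np.array([-f[1],f[0],0]);m=(p[0]+p[2])/2
for n,t in [('paddle',np.array([.5538,.0223,.102])),('mid',np.r_[m[:2],.102])]: print(n,M.T@(t-o['tcp_pos']),t, (t-k)@f,(t-k)@l)
"
```

```text
yaw -14.107559808744396 [np.float64(-14.100062981232576), np.float64(-14.114501665664731)]
[array([0.56379538, 0.06313507, 0.082     ]), array([0.56095574, 0.05195466, 0.082     ]), array([ 0.54255695, -0.02046668,  0.082     ])]
[0.52640017 0.07589671 0.077     ] travel [np.float64(0.03937792888165102), np.float64(0.03934908046137415), np.float64(0.039157392475063627)]
paddle [ 0.08814478 -0.0016493   0.16379938] [0.5538 0.0223 0.102 ] 0.03963727299848873 -0.04530171362585824
mid [ 0.08705581 -0.00201821  0.16379979] [0.55317616 0.0213342  0.102     ] 0.03926766067835727 -0.046390443964210784
```

Travel is 39.3 mm and the yaw already matches. Next: descend onto the handle, then grip.

{"method": "servo_tool", "body": {"increments": [{"xyz":[0.04,0,0],"rotation":[0,0,0],"fingers":0.06},{"xyz":[0.075,-0.002,0.02],"rotation":[0,0,0],"fingers":0.06},{"xyz":[0.088,-0.002,0.05],"rotation":[0,0,0],"fingers":0.06},{"xyz":[0.088,-0.002,0.09],"rotation":[0,0,0],"fingers":0.06},{"xyz":[0.088,-0.002,0.125],"rotation":[0,0,0],"fingers":0.06},{"xyz":[0.088,-0.002,0.15],"rotation":[0,0,0],"fingers":0.06},{"xyz":[0.088,-0.002,0.164],"rotation":[0,0,0],"fingers":0.06},{"xyz":[0.088,-0.002,0.164],"rotation":[0,0,0],"fingers":0.06}], "grip_force": 40}}

```text
t: 8.93
tcp_pos: [0.5532, 0.0221, 0.1017]
orientation: [0.788, 0.615, -0.001, -0.001]
wrist_force: [0.2, -0.7, 0.4]
finger_gap: 0.0597
finger_force: 0.0
```

{"method": "servo_tool", "body": {"increments": [{"xyz":[0,0,0],"rotation":[0,0,0],"fingers":0},{"xyz":[0,0,0],"rotation":[0,0,0],"fingers":0},{"xyz":[0,0,0],"rotation":[0,0,0],"fingers":0},{"xyz":[0,0,0],"rotation":[0,0,0],"fingers":0},{"xyz":[0,0,0],"rotation":[0,0,0],"fingers":0}]}}

```text
t: 9.55
tcp_pos: [0.5538, 0.0221, 0.1028]
orientation: [0.788, 0.615, 0.0, 0.0]
wrist_force: [-0.2, 0.6, -0.0]
finger_gap: 0.0154
finger_force: 0.0
```

{"method": "servo_tool", "body": {"increments": [{"xyz":[0,0,0],"rotation":[0,0,0],"fingers":0},{"xyz":[0,0,0],"rotation":[0,0,0],"fingers":0},{"xyz":[0,0,0],"rotation":[0,0,0],"fingers":0}], "grip_force": 40}}

```text
t: 9.93
tcp_pos: [0.5533, 0.0222, 0.1027]
orientation: [0.788, 0.615, -0.0, -0.001]
wrist_force: [-5.3, 1.3, 3.3]
finger_gap: 0.0142
finger_force: 40.0
```

Gripped at 40 N. I pull 39.5 mm along tool -y, then look.

{"method": "servo_tool", "body": {"increments": [{"xyz":[0,-0.006,0],"rotation":[0,0,0],"fingers":0},{"xyz":[0,-0.014,0],"rotation":[0,0,0],"fingers":0},{"xyz":[0,-0.022,0],"rotation":[0,0,0],"fingers":0},{"xyz":[0,-0.03,0],"rotation":[0,0,0],"fingers":0},{"xyz":[0,-0.036,0],"rotation":[0,0,0],"fingers":0},{"xyz":[0,-0.0395,0],"rotation":[0,0,0],"fingers":0},{"xyz":[0,-0.0395,0],"rotation":[0,0,0],"fingers":0},{"xyz":[0,-0.0395,0],"rotation":[0,0,0],"fingers":0}]}}

```text
t: 10.92
tcp_pos: [0.5156, 0.0318, 0.1028]
orientation: [0.788, 0.615, 0.001, 0.001]
wrist_force: [5.5, 0.1, -1.7]
finger_gap: 0.014
finger_force: 40.0
```

```bash
python3 -c "
from h import *
shot('wrist','w5');shot('top','t5')
o=sensors.get_obs();print(o['t'],o['tcp_pos'],o['wrist_force'],o['finger_force'],(o['tcp_pos']-np.array([.5535,.0222,.1027]))@np.array([.9698,-.2437,0]))
a=cv2.imread('pics/w5.png');b=cv2.imread('pics/t5.png')[195:255,330:384]
a[:240,:]=a[:240,:];c=np.zeros((420,800,3),np.uint8);c[:,:560]=a;c[:240,570:786]=cv2.resize(b,None,fx=4,fy=4);cv2.imwrite('pics/c5.png',c)"
```

```text
11.025 [0.51566064 0.03175152 0.10280149] [ 5.87082766 -0.35076991 -2.18447694] 40.002878308296204 -0.039024319508004404
```

View pics/c5.png

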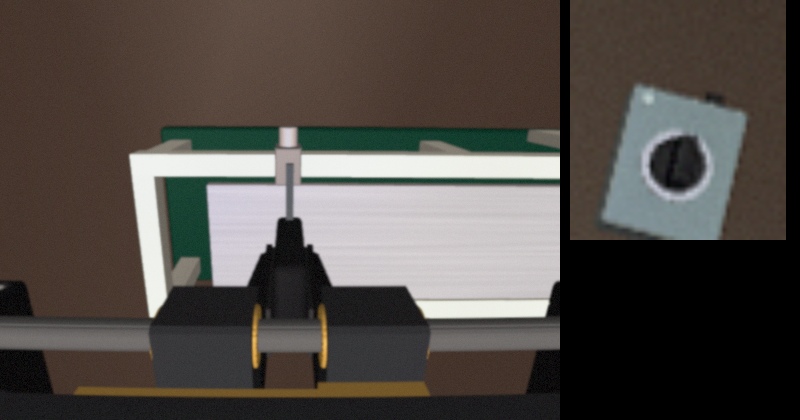

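The pointer (column 290) is level with the clip (columns 276–301, middle 288.5), and the knob is back at rest. I hold for about 3.75 s.

{"method": "servo_tool", "body": {"increments": [{"xyz":[0,0,0],"rotation":[0,0,0],"fingers":0},{"xyz":[0,0,0],"rotation":[0,0,0],"fingers":0},{"xyz":[0,0,0],"rotation":[0,0,0],"fingers":0},{"xyz":[0,0,0],"rotation":[0,0,0],"fingers":0},{"xyz":[0,0,0],"rotation":[0,0,0],"fingers":0},{"xyz":[0,0,0],"rotation":[0,0,0],"fingers":0},{"xyz":[0,0,0],"rotation":[0,0,0],"fingers":0},{"xyz":[0,0,0],"rotation":[0,0,0],"fingers":0},{"xyz":[0,0,0],"rotation":[0,0,0],"fingers":0},{"xyz":[0,0,0],"rotation":[0,0,0],"fingers":0}]}}

```text
t: 12.28
tcp_pos: [0.5156, 0.0318, 0.1027]
orientation: [0.788, 0.615, 0.001, 0.0]
wrist_force: [4.1, 0.6, -2.4]
finger_gap: 0.0143
finger_force: 40.0
```

{"method": "servo_tool", "body": {"increments": [{"xyz":[0,0,0],"rotation":[0,0,0],"fingers":0},{"xyz":[0,0,0],"rotation":[0,0,0],"fingers":0},{"xyz":[0,0,0],"rotation":[0,0,0],"fingers":0},{"xyz":[0,0,0],"rotation":[0,0,0],"fingers":0},{"xyz":[0,0,0],"rotation":[0,0,0],"fingers":0},{"xyz":[0,0,0],"rotation":[0,0,0],"fingers":0},{"xyz":[0,0,0],"rotation":[0,0,0],"fingers":0},{"xyz":[0,0,0],"rotation":[0,0,0],"fingers":0},{"xyz":[0,0,0],"rotation":[0,0,0],"fingers":0},{"xyz":[0,0,0],"rotation":[0,0,0],"fingers":0}]}}

```text
t: 13.52
tcp_pos: [0.5157, 0.0318, 0.1028]
orientation: [0.788, 0.615, 0.001, 0.001]
wrist_force: [5.5, -0.4, -2.0]
finger_gap: 0.0139
finger_force: 40.0
```

{"method": "servo_tool", "body": {"increments": [{"xyz":[0,0,0],"rotation":[0,0,0],"fingers":0},{"xyz":[0,0,0],"rotation":[0,0,0],"fingers":0},{"xyz":[0,0,0],"rotation":[0,0,0],"fingers":0},{"xyz":[0,0,0],"rotation":[0,0,0],"fingers":0},{"xyz":[0,0,0],"rotation":[0,0,0],"fingers":0},{"xyz":[0,0,0],"rotation":[0,0,0],"fingers":0},{"xyz":[0,0,0],"rotation":[0,0,0],"fingers":0},{"xyz":[0,0,0],"rotation":[0,0,0],"fingers":0},{"xyz":[0,0,0],"rotation":[0,0,0],"fingers":0},{"xyz":[0,0,0],"rotation":[0,0,0],"fingers":0}]}}

```text
t: 14.78
tcp_pos: [0.5156, 0.0318, 0.1027]
orientation: [0.788, 0.615, 0.001, 0.0]
wrist_force: [4.8, 0.4, -1.8]
finger_gap: 0.0139
finger_force: 40.0
```

```bash
python3 -c "
from h import *
o=sensors.get_obs();print(o['t'],o['tcp_pos'],o['finger_force'],o['finger_gap'])
print(job.sign_off())"
```

```text
14.775 [0.51564005 0.03175884 0.10273803] 40.002790689468384 0.013880754167201826
the job is handed in; nothing more can be done
None
```

I twisted the knob to its stop and let it spring back, pulled the gate about 39 mm to the clip, held it there for nearly 4 s at 40 N grip, and handed the job in still holding it at 14.8 s; no verdict was returned.

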